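# Clamp a fresh resin print and hold the UV lamp over it

### The job

The fresh violet resin print is loaded in its fixture: push the toggle clamp's red handle all the way down so the print is clamped flat, then take the UV hand lamp from its charging cradle, lift it over the filament spool and hold it hovering a finger's breadth (about 15 mm) above the print's raised grille, centred on it, level and lengthwise along it. Let neither the lamp nor the fingers touch the soft print, and leave the other things on the bench where they are. Finish while still holding the lamp there: do not put it down or let go.

Things in the scene. Friction and masses are not known exactly. Their poses are not given: they have to be found in the camera images.
- fixture: Curing fixture fixed to the bench: aluminium plate 12 mm thick, spanning x -105..+125 mm and y +-55 mm, with a steel horizontal toggle clamp and a nest of 7 mm high dowel pins for the print. Origin on the bench; x runs from the clamp (handle side, towards the robot) to the nest, y across, z up.
- clamp_handle (a joint): Angle of the clamp handle about handle_pivot, rad: 0 = closed (handle nearly level, pointing to fixture -x; stop at -0.03), grows as it is lifted; about 1.2 = open (nearly upright). Light friction (1 to 2 N at the grip) holds it where left. The linked clamp bar swings the opposite way: open, it rises steeply (50 to 75 degrees) from its pin 42 mm to +x of the handle's pin; closed, it lies on the print.
- handle_pivot (a point): Pin of the clamp handle on the fixture, at fixture x -64, y 0, z 48 mm; the handle turns about the fixture's y axis here. The clamp's steel frame stands around it, up to 55 mm high.
- handle_grip (a point): Point on the axis of the round red grip (16 mm thick), 90 mm from handle_pivot; the grip runs from 46 to 120 mm from it. At joint value a this point is 90*cos(a+0.10) mm to fixture -x of the pivot and 90*sin(a+0.10) mm above it. Push it over and down with closed fingers from its +x side (between handle and raised bar), following the arc.
- clamp_bar: Clamp bar, 68 mm long steel strips with a 14 mm rubber-tipped spindle 52 mm from its pin (fixture x -22, z 30 mm). Closed, it lies along +x with its top at fixture z 41 mm (spindle end 55 mm) and its tip presses the print's tongue at fixture x +30 mm; it then ends at fixture x +39 mm.
- print: Fresh, soft, pale violet resin print, T-shaped, 45 g, loose in the dowel-pin nest. Origin: under the middle of its head, at fixture x 78, y 0, z 12 mm, axes as the fixture's. Head 24 mm in x, 80 mm in y, 10 mm high with a raised grille on it; tongue 40 mm wide, 6 mm high, reaching to x -56 mm.
- print_head (a point): Middle of the top of the print's raised grille, 10 mm above the print's underside (22 mm above the bench). The lamp's underside is to be centred above this point; the grille is 72 mm long along the fixture's y.
- nest (a point): Where the print's origin belongs, on the plate's top in the nest, within 3 mm: fixture x 78, y 0, z 12 mm.
- cradle: Black charging cradle fixed to the bench, 58 x 108 mm, floor 8 mm and walls 22 mm above the bench, long in its own y, 2.5 mm play around the lamp. Origin under its centre.
- lamp: UV hand lamp, 0.3 kg: aluminium finned head 40 (x) x 90 (y) x 20 mm high, violet window beneath; on it a black grip 28 (x) x 92 (y) mm, from 20 to 58 mm above the underside. Origin: centre of the underside; long along y; balanced about its z axis. Stands in the cradle (same yaw), underside 8 mm above the bench. Grip it across the 28 mm, tips 22 mm or more above the underside. Either end may come first.
- spool: Filament spool lying flat between lamp and fixture, black flanges 200 mm across, 68 mm high, orange filament. Origin under its centre. Leave where it is.
- resin_bottle: Dark resin bottle, 76 mm across, 185 mm high, at the back. Origin under its centre. Leave alone.
- alcohol_bottle: White bottle with blue cap, 72 mm across, 170 mm high, at the back. Origin under its centre. Leave alone.
- print_bin: Small blue open bin 85 x 110 x 45 mm with some finished prints in it. Origin under its centre. Leave alone.
- scraper: Print scraper with orange handle, 190 mm long, lying on the bench. Leave alone.
- calipers: Steel and black calipers 170 mm long, 14 mm high, lying on the bench. Leave alone.
- gear: Printed green gear, 54 mm across, 20 mm high. Leave alone.
There are look-alikes about, which are no part of the job. What is shaped like the print but black or orange is not meant.

How it is judged:
By the outcome, as a careful person would: the job done as asked, in the order asked, and still so for the second after the job is handed in, while the arm keeps its last pose, push and grip.
It also fails if it takes over 53 s, if anything falls off the work surface, if the arm or the gripper's body presses on something with over 40 N, if the wrist force passes 120 N, or if a joint passes its speed limit or range.

### The arm

A 6-joint arm with a two-finger parallel gripper is mounted at the origin on the work surface. World frame = base frame: x ahead of the robot, y to its left, z up, the work surface at z = 0. Lengths are in mm, angles in rad, forces in N, time in s.
With the tool pointing down it reaches from about 350 to 875 mm from the base axis. Payload 4.2 kg.
Tool frame: the origin (TCP) lies at the very end of the fingers, on their centre line; the grasp point (between the pads) lies 19 mm behind it; z points along the fingers, y is the direction in which the jaws open and shut (so a half turn about z gives the same grasp; the last joint's range is limited). The gripper opens to 85 mm and grips with 20 to 120 N. Pads are 22 mm wide; open, the fingers measure 114 mm over their backs; the gripper's body (76 mm by 85 mm) begins 54 mm behind the grasp point. The pads swing forward as they close: fully open they stand 13 mm farther back than shut.
Start: joints at [1.455, 0.385, 0.008, 0, -1.194, -0.259], TCP at [228.771, 581.604, 231.312] pointing down, gripper open.
Joint ranges: [-3.14, 3.14], [-1.21, 2.06], [-1.07, 1.41], [-3.16, 2.05], [-2.99, -0.16], [-3.1, 3.1]. Speed limits (rad/s): [2.79, 2.79, 3.14, 3.14, 3.14, 3.14].

### API

Orientations are given as a unit quaternion [x, y, z, w].
In Python, from bench import arm, optics, job gives the robot as it stands.
- The arm moves only by the tool send_rows, never from a script. Its argument "steps" is a list that holds one entry, the list of rows, each a list of 5 numbers: the shift along the tool's x, y, z in cm, then the turn about the tool's z in rad, then the opening, from 0 (shut) to 1 (fully open). A call has 1 to 10 rows; each row shifts and turns the pose as measured when the row begins, along the tool's axes as they then stand; what a row does not reach is not made up. A row lasts 1/12 s, in which the tool goes at most 41.7 mm and 7.16 degrees, less where a joint would pass 70% of its speed; a pose out of reach is approached as far as the arm can. A call with a gripper value outside its range is refused whole. The fingers move at their own pace and stop on an object; the grip force is fixed at half the most. Time passes only in rows, so rows that do not move let the fingers close. It gives the time, the measured TCP pose, the force and the opening at its end, in the units of the state.
- arm.read_state(): the state, without advancing time (a new reading comes with each control period).
- optics.get_image(name): name is "scene" or "top" or "wrist"; returns (picture, depth): 480x640x3 uint8, blue, green, red; 480x640 float32, mm along the optical axis (not along the pixel's ray), 0 where there is no reading.
- optics.get_calibration(name): a dict with "K" (3x3 intrinsics, pixels), "rvec" (rotation vector, rad) and "tvec" (3), from world to camera coordinates, as OpenCV has them; the wrist camera has in their place "hand_eye" (4x4, takes a point from camera to tool coordinates, whose origin is the TCP and whose axes are the flange's). Camera axes: x right, y down, z forward; pixel columns grow to the right and rows downward; lengths in mm; the calibration is good to about 2 mm. A picture is of the moment at which its call begins: read the wrist's pose just before it. get_calibration takes no time and is no camera call.
- job.job_done(): hands the job in, once; it reports no verdict.
The state is a dict: "clock": time; "joints": joint angles; "joint_vel": joint speeds; "joint_efforts": joint torques, N m; "position": TCP position; "ee_rot": TCP orientation; "contact_force": force on the tool from outside, world axes, zero at the start; "wrist_torque": the same for the moment, N m; "gripper_width": finger opening in mm.
Only numpy, scipy, OpenCV 4.12 (cv2) and the standard library are available. Lean on these libraries where they do the work, as an engineer would, in place of code of your own. Each camera call takes 0.05 s, during which the arm holds its last target. There are 200 camera calls.

## Working session

There is one attempt and no reset: what is moved stays moved. The work goes in short steps, Python scripts to look and compute and a tool call to move; the robot and the scene stay as the last step left them, time stands still between calls to the robot, and variables do not carry over. Pictures are saved under pics/ and viewed, about 8 in all and at most 12, crops included, and the job is handed in when it is done.

Besides the shell and the picture viewer there is one more tool, called after ">>>" as name([rows], argument=value, ...), one row to a line, values as JSON. send_rows: Moves the arm, as the interface text tells. Its arguments: {"type":"object","properties":{"steps":{"type":"array","items":{"type":"array","items":{"type":"array","items":{"type":"number"}}}}},"required":["steps"]}

```bash
ls; mkdir -p pics; cat > h.py <<'E'
import numpy as np, cv2
from scipy.spatial.transform import Rotation as R
from bench import arm, optics, job
def grab(n,save=None):
    s=arm.read_state(); im,d=optics.get_image(n)
    if save: cv2.imwrite('pics/'+save,im)
    np.savez('last_%s.npz'%n,im=im,d=d,p=s['position'],q=s['ee_rot'])
    return im,d
def w(n,u,v,z=None):
    """world point of pixel by depth, or on plane z"""
    L=np.load('last_%s.npz'%n); c=optics.get_calibration(n); K=np.array(c['K'],float)
    ray=np.linalg.inv(K)@[u,v,1.]
    if n=='wrist':
        H=np.array(c['hand_eye']);Rt=R.from_quat(L['q']).as_matrix()
        A=Rt@H[:3,:3]; t=Rt@H[:3,3]+L['p']
    else:
        A=cv2.Rodrigues(np.array(c['rvec'],float))[0].T; t=-A@np.array(c['tvec'],float).ravel()
    k=float(L['d'][int(v),int(u)]) if z is None else (z-t[2])/(A@ray)[2]
    return t+A@ray*k
E
python3 - <<'E'
from h import *
grab('scene','s1.png');grab('top','t1.png')
print({k:np.round(v,3) for k,v in arm.read_state().items()})
for n in('scene','top'):
    c=optics.get_calibration(n);A=cv2.Rodrigues(np.array(c['rvec'],float))[0].T;print(n,-A@np.array(c['tvec'],float).ravel(),A[:,2])
E
```

```text
pics
{'clock': np.float64(0.1), 'joints': array([ 1.455,  0.386,  0.007, -0.   , -1.194, -0.259]), 'joint_vel': array([ 0.001, -0.001,  0.003,  0.002, -0.   ,  0.   ]), 'joint_efforts': array([-0.0000e+00, -3.9332e+01,  1.8893e+01,  4.1980e+00, -3.0000e-03,
        0.0000e+00]), 'position': array([228.587, 581.142, 230.317]), 'ee_rot': array([ 0.982, -0.186, -0.   ,  0.001]), 'contact_force': array([-0.293, -0.186,  0.2  ]), 'wrist_torque': array([0.006, 0.007, 0.059]), 'gripper_width': np.float64(85.542)}
scene [1226.8366267   557.19394245  606.88299004] [-0.65375905 -0.57280168 -0.49446673]
top [ 308.60737933  -55.41483235 1081.51806145] [ 0.20179673  0.01224002 -0.97935094]
```

View pics/s1.png

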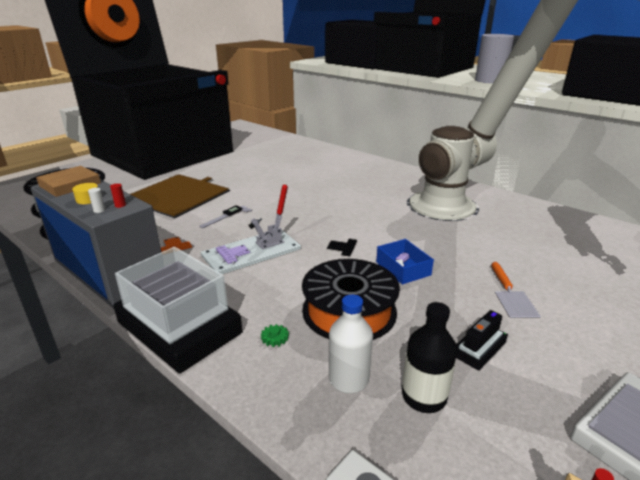

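View pics/t1.png

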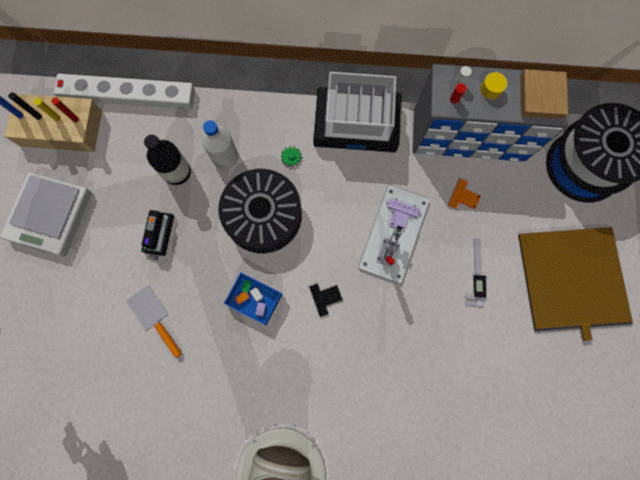

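Candidates for the print: violet T at top (403,210) in the fixture is the one wanted. The black T (325,297) and orange T (463,195) are decoys. The lamp is at (157,233) in its cradle, with the white scale (45,213) and black bottle (167,160) nearby. I'll check this in a close crop.

```bash
python3 - <<'E'
from h import *
L=np.load('last_top.npz');im=L['im']
a=cv2.resize(im[175:295,345:445],None,fx=4,fy=4,interpolation=cv2.INTER_CUBIC)
b=cv2.resize(im[195:275,117:197],None,fx=4.8,fy=4.8,interpolation=cv2.INTER_CUBIC)
o=np.zeros((480,400+384,3),np.uint8);o[:,:400]=a;o[:384,400:]=b
cv2.imwrite('pics/c1.png',o)
for nm,u,v,z in[('spool',260,208,68),('bin',253,299,45),('base',283,470,0),('resin',165,160,None),('lampTop',157,233,66),('print',403,210,22),('gear',291,156,20)]:
    print(nm,np.round(w('top',u,v,z)),np.round(w('top',u,v)))
E
```

```text
spool [601.  99.  68.] [602. 100.  64.]
bin [385.  96.  45.] [388. 102.   3.]
base [ 9. -6.  0.] [ 69. -16. 219.]
resin [680. 319. 131.] [680. 319. 131.]
lampTop [521. 336.  66.] [525. 343.  48.]
print [ 637. -251.   22.] [ 637. -251.   23.]
gear [760.  41.  20.] [762.  42.  15.]
```

View pics/c1.png

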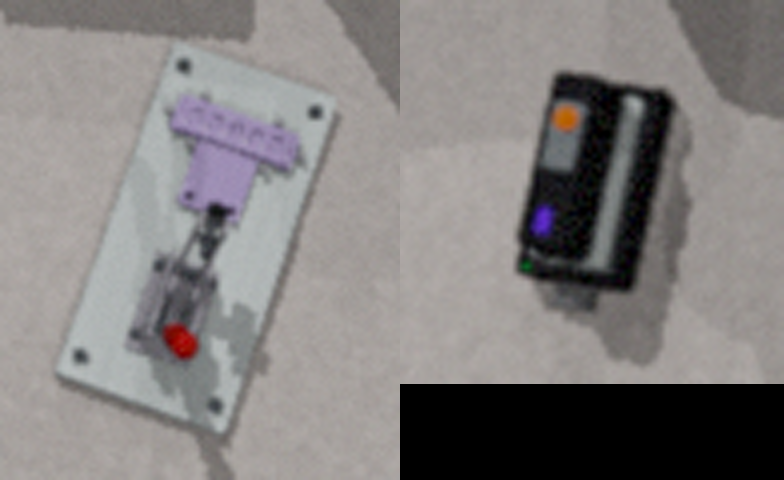

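The crop shows the violet print in the pin nest, with its head at crop (235,132). Plate corners are (175,40), (338,103), (228,435) and (57,377), and the red grip end is at (180,342). The lamp sits in its cradle with its grip top near crop (570,165).

```bash
python3 - <<'E'
from h import *
f=lambda u,v:(u/4+345,v/4+175)
C=np.array([w('top',*f(u,v),12) for u,v in[(175,40),(338,103),(228,435),(57,377)]])
print(np.round(C,1)); 
print('sides',[round(np.linalg.norm(C[i]-C[(i+1)%4]),1) for i in range(4)])
c=C.mean(0); ax=(C[0]+C[1]-C[2]-C[3]);yaw=np.arctan2(ax[1],ax[0]);ay=C[0]+C[3]-C[1]-C[2]
yy=np.arctan2(ay[1],ay[0])-np.pi/2;print('yaw',yaw,yy); 
x=np.array([np.cos(yaw),np.sin(yaw),0]);o=c-10*x;o[2]=0
print('origin',o)
for n in('pivot',-64),('print',78): print(n,o+n[1]*x)
print('head',w('top',*f(235,132),22),'tongue/bar')
for n in 'top',:
  L=np.load('last_%s.npz'%n)
  hsv=cv2.cvtColor(L['im'],cv2.COLOR_BGR2HSV)
  m=(L['im'][:,:,2]>120)&(L['im'][:,:,1]<60)&(L['im'][:,:,0]<60)
  vs,us=np.where(m)
  P=np.array([w(n,u,v) for u,v in zip(us,vs) if 345<u<445 and 175<v<295]);
  print(n,len(P),P.mean(0),P[:,2].max(),P[:,2].min())
# scene red grip
n='scene';L=np.load('last_scene.npz');m=(L['im'][:,:,2]>120)&(L['im'][:,:,1]<60)&(L['im'][:,:,0]<60)
vs,us=np.where(m);P=np.array([w(n,u,v) for u,v in zip(us,vs) if 260<u<300 and 170<v<230])
P=P[P[:,2].argsort()];Q=(P-o)@np.array([x,[-x[1],x[0],0],[0,0,1]]).T
print('grip in fixture frame low..high');print(np.round(Q[::max(1,len(Q)//12)]))
# lamp cluster
n='top';P=[]
for v in range(205,262):
  for u in range(135,180): P.append(w(n,u,v))
P=np.array(P);A=P[(P[:,2]>48)&(P[:,2]<80)];print('lamp top',len(A),A.mean(0));print(cv2.minAreaRect(A[:,:2].astype(np.float32)))
B=P[(P[:,2]>12)];print(cv2.minAreaRect(B[:,:2].astype(np.float32)))
E
```

```text
[[ 703.7 -214.3   12. ]
 [ 669.8 -319.3   12. ]
 [ 452.8 -257.6   12. ]
 [ 480.4 -151.5   12. ]]
sides [np.float64(110.4), np.float64(225.6), np.float64(109.7), np.float64(231.9)]
yaw -0.27554238369055384 -0.2836228954807467
origin [ 567.06651683 -232.9605333     0.        ]
('pivot', -64) [ 505.48073933 -215.54812365    0.        ]
('print', 78) [ 642.12418316 -254.18190755    0.        ]
head [ 642.37371063 -252.93818579   22.        ] tongue/bar
top 32 [ 482.48049808 -203.00821267  158.47387937] 167.07378995564818 112.9366707036562
grip in fixture frame low..high
[[-72.  10.  89.]
 [-66.  11.  97.]
 [-70.  13. 103.]
 [-70.   9. 109.]
 [-75.  11. 114.]
 [-73.  11. 121.]
 [-81.  12. 127.]
 [-82.  10. 131.]
 [-81.  12. 138.]
 [-79.  12. 144.]
 [-88.  11. 150.]
 [-83.   5. 154.]
 [-84.  10. 161.]]
lamp top 504 [531.96647205 353.28896256  62.04959223]
((533.7754516601562, 355.0196228027344), (28.914196014404297, 92.5216064453125), 86.34687805175781)
((452.44952392578125, 151.13336181640625), (489.830078125, 116.0920181274414), 68.47962188720703)
```

```bash
cat >> h.py <<'E'
FO=np.array([567.1,-233,0]);FY=-0.2795
fx=np.array([np.cos(FY),np.sin(FY),0]);fy=np.array([-fx[1],fx[0],0])
def F(x,y,z): return FO+x*fx+y*fy+[0,0,z]
def go(*wps,start=None):
    """print tool-frame shifts (cm) and turn for successive (xyz,yaw of tool x) waypoints"""
    s=arm.read_state();p=np.array(s['position']);M=R.from_quat(s['ee_rot']).as_matrix()
    print('at',np.round(p,1),'yaw',round(np.arctan2(M[1,0],M[0,0]),3),'tilt',np.round(M[:2,2],4),'t',s['clock'],'F',np.round(s['contact_force'],1),'g',round(s['gripper_width'],1),'j',np.round(s['joints'],2))
    for q,yaw in wps:
        c=np.arctan2(M[1,0],M[0,0]); t=0 if yaw is None else (yaw-c+np.pi)%(2*np.pi)-np.pi
        print('to',np.round(q,1),'cm',np.round(M.T@(np.array(q)-p)/10,2),'turn',round(-t,3))
        p=np.array(q);M=M@R.from_euler('z',-t).as_matrix()
E
python3 - <<'E'
from h import *
c=optics.get_calibration('wrist');print(np.round(c['hand_eye'],3),c['K'])
go(([500,340,240],FY),(F(-45,0,230),FY))
E
```

```text
[[ 1.00000e-03 -9.56000e-01 -2.93000e-01  7.34540e+01]
 [ 1.00000e+00  1.00000e-03 -1.00000e-03  7.89000e-01]
 [ 1.00000e-03 -2.93000e-01  9.56000e-01 -1.42708e+02]
 [ 0.00000e+00  0.00000e+00  0.00000e+00  1.00000e+00]] [[368.03752777   0.         320.2376401 ]
 [  0.         368.03752777 246.44438056]
 [  0.           0.           1.        ]]
at [228.6 581.1 230.3] yaw -0.375 tilt [-0.0006 -0.0019] t 0.1 F [-0.3 -0.2  0.2] g 85.5 j [ 1.45  0.39  0.01 -0.   -1.19 -0.26]
to [500 340 240] cm [34.09 12.5  -0.94] turn -0.095
to [ 523.8 -220.6  230. ] cm [17.76 53.22  1.11] turn -0.0
```

>>> send_rows([
  [[3.6,1.3,-0.1,-0.0095,0],[3.6,1.3,-0.1,-0.0095,0],[3.6,1.3,-0.1,-0.0095,0],[3.6,1.3,-0.1,-0.0095,0],[3.6,1.3,-0.1,-0.0095,0],[3.6,1.3,-0.1,-0.0095,0],[3.6,1.3,-0.1,-0.0095,0],[3.6,1.3,-0.1,-0.0095,0],[3.0,1.1,-0.1,-0.0095,0],[2.0,1.0,-0.1,-0.0095,0]],
])

```text
clock: 0.93
position: [513.4, 345.7, 234.4]
ee_rot: [0.991, -0.131, -0.003, 0.006]
contact_force: [0.1, 0.3, 0.2]
gripper_width: 0.0
```

```bash
python3 - <<'E'
from h import *
im,d=grab('wrist','w1.png')
go((F(-45,0,230),FY))
P=np.array([w('wrist',u,v) for v in range(0,480,2) for u in range(0,640,2) if d[v,u]>0])
A=P[(abs(P[:,2]-66)<6)&(abs(P[:,0]-534)<90)&(abs(P[:,1]-355)<80)]
print(len(A),A.mean(0) if len(A) else'', cv2.minAreaRect(A[:,:2].astype(np.float32)) if len(A) else '')
E
```

```text
at [515.3 343.4 234.3] yaw -0.266 tilt [-0.0069 -0.0114] t 0.9833 F [ 1.4  0.4 -0.2] g 0.1 j [ 0.85  0.38  0.01  0.   -1.21  0.45]
to [ 523.8 -220.6  230. ] cm [15.67 54.18  1.07] turn 0.013Traceback (most recent call last):
  File "<stdin>", line 4, in <module>
  File "h.py", line 11, in w
    L=np.load('last_%s.npz'%n); c=optics.get_calibration(n); K=np.array(c['K'],float)
                                  ~~~~~~~~~~~~~~~~~~~~~~^^^
ValueError: time passes only in moves, steps and waits
```

View pics/w1.png

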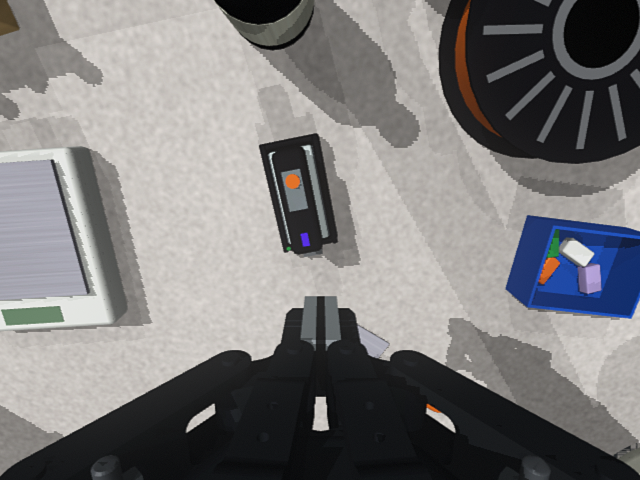

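The wrist view shows the cradle rim at about (261,143), (318,134), (338,240), (285,252). The lamp grip top runs from (289,148) to (307,250), and the orange button is at (293,181).

```bash
python3 - <<'E'
s=open('h.py').read()
s=s.replace("def w(","import functools\n_cal=functools.lru_cache(None)(lambda n:optics.get_calibration(n))\n@functools.lru_cache(None)\ndef _ld(n): return dict(np.load('last_%s.npz'%n))\ndef w(").replace("L=np.load('last_%s.npz'%n); c=optics.get_calibration(n)","L=_ld(n); c=_cal(n)")
open('h.py','w').write(s)
E
python3 - <<'E'
from h import *
d=_=np.load('last_wrist.npz')['d']
P=np.array([w('wrist',u,v) for v in range(120,280) for u in range(240,360) if d[v,u]>0])
for lo,hi in((50,72),(17,28)):
  A=P[(P[:,2]>lo)&(P[:,2]<hi)]
  print(len(A),A.mean(0),np.median(A[:,2]),cv2.minAreaRect(A[:,:2].astype(np.float32)))
C=[w('wrist',u,v,22)for u,v in[(261,143),(318,134),(338,240),(285,252)]];print(np.round(C,1),np.mean(C,0))
go()
E
```

```text
3418 [535.40490558 357.43857155  64.56574308] 64.90322371506772 ((532.6106567382812, 358.21337890625), (28.40470314025879, 92.11050415039062), 86.10343933105469)
2632 [538.95584756 355.05883533  23.25641868] 22.44046772031902 ((532.7244873046875, 358.40216064453125), (56.1995849609375, 107.71025848388672), 85.90589904785156)
[[589.1 379.3  22. ]
 [583.  326.2  22. ]
 [479.5 333.5  22. ]
 [481.4 388.4  22. ]] [533.24116971 356.8757216   22.        ]
at [515.3 343.4 234.3] yaw -0.266 tilt [-0.0069 -0.0114] t 0.9833 F [ 1.4  0.4 -0.2] g 0.1 j [ 0.85  0.38  0.01  0.   -1.21  0.45]
```

>>> send_rows([
  [[1.0,3.8,0.05,0.002,0],[1.0,3.8,0.05,0.002,0],[1.0,3.8,0.05,0.002,0],[1.0,3.8,0.05,0.002,0],[1.0,3.8,0.05,0.002,0],[1.0,3.8,0.05,0.002,0],[1.0,3.8,0.05,0.002,0],[1.0,3.8,0.05,0.002,0],[1.0,3.8,0.05,0,0],[1.0,3.8,0.05,0,0]],
])

```text
clock: 1.82
position: [505.3, -58.9, 228.1]
ee_rot: [0.99, -0.138, -0.006, 0.008]
contact_force: [0.5, -0.3, -0.7]
gripper_width: 0.3
```

```bash
python3 - <<'E'
from h import *
go((F(-45,0,230),FY))
E
```

```text
at [505.3 -58.9 228.1] yaw -0.277 tilt [-0.0142 -0.0141] t 1.8167 F [ 0.5 -0.3 -0.7] g 0.3 j [ 0.21  0.2  -0.27  0.01 -1.12  1.08]
to [ 523.8 -220.6  230. ] cm [ 6.21 15.05  0.02] turn 0.002
```

>>> send_rows([
  [[1.2,3.0,0,0.0,0],[1.2,3.0,0,0.0,0],[1.2,3.0,0,0.0,0],[1.0,2.4,0,0,0],[0.6,1.6,0,0,0],[0.3,0.5,0,0,0],[0,0,0,0,0],[0,0,0,0,0]],
])

```text
clock: 2.48
position: [516.4, -216.2, 226.8]
ee_rot: [0.99, -0.143, -0.01, 0.008]
contact_force: [-0.4, 0.8, -0.3]
gripper_width: -0.1
```

```bash
python3 - <<'E'
from h import *
im,d=grab('wrist','w2.png')
go((F(-45,0,125),FY))
m=(im[:,:,2]>100)&(im[:,:,1]<60)&(im[:,:,0]<60)&(d>0)
vs,us=np.where(m)
P=np.array([w('wrist',u,v) for u,v in zip(us,vs)])-FO
Q=np.c_[P@fx,P@fy,P[:,2]];Q=Q[Q[:,2].argsort()];print(len(Q));print(np.round(Q[::max(1,len(Q)//14)]))
E
```

```text
at [ 516.4 -215.9  226.8] yaw -0.287 tilt [-0.0212 -0.0124] t 2.5333 F [ 0.5  0.1 -0.4] g 0.3 j [-0.1   0.28 -0.16  0.02 -1.15  1.38]
to [ 523.8 -220.6  125. ] cm [ 1.02  0.06 10.17] turn -0.008
762
[[-275.  317.    3.]
 [-276.  309.   21.]
 [ -70.    1.   98.]
 [ -71.    1.  103.]
 [ -74.   10.  108.]
 [ -75.    9.  113.]
 [ -75.    8.  117.]
 [ -78.   10.  122.]
 [ -76.    2.  126.]
 [ -77.    1.  130.]
 [ -79.    7.  133.]
 [ -79.    5.  137.]
 [ -80.    6.  140.]
 [ -82.    5.  144.]
 [ -83.    7.  148.]]
```

View pics/w2.png

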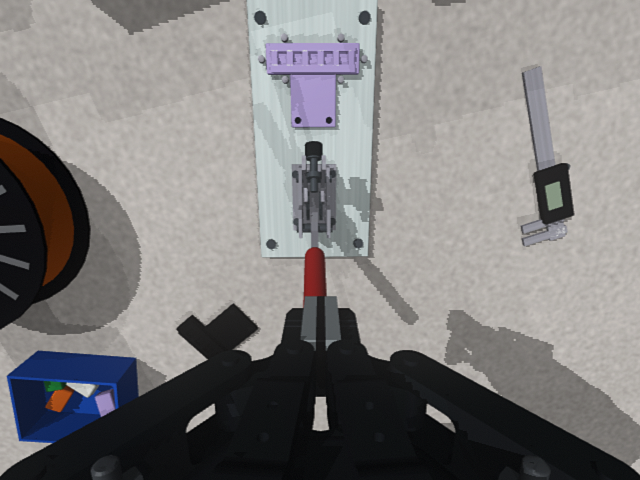

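The view shows the grip at column 314, in line with the closed fingers at column 320. The bar tip is raised at (314,150) and the print head is at (313,58). Descending.

>>> send_rows([
  [[0.3,0,2.5,-0.004,0],[0.3,0,2.5,-0.004,0],[0.3,0,2.5,0,0],[0.1,-0.2,2.2,0,0],[0,0,0.4,0,0],[0,0,0,0,0],[0,0,0,0,0]],
])

```text
clock: 3.12
position: [527.6, -210.3, 125.9]
ee_rot: [0.991, -0.133, -0.006, 0.008]
contact_force: [0.5, 0.4, 0.8]
gripper_width: -0.2
```

```bash
python3 - <<'E'
from h import *
A=[(F(x,3,z),FY) for x,z in[(-67,127),(-89.5,119),(-109,105),(-124,86),(-135,62),(-140,56)]]
go(*A)
E
```

```text
at [ 527.6 -210.3  125.9] yaw -0.267 tilt [-0.0141 -0.0135] t 3.1167 F [0.5 0.4 0.8] g -0.2 j [-0.09  0.39 -0.28  0.02 -0.91  1.38]
to [ 503.5 -211.6  127. ] cm [-2.28  0.77 -0.07] turn 0.012
to [ 481.9 -205.4  119. ] cm [-2.24 -0.01  0.82] turn 0.0
to [ 463.2 -200.   105. ] cm [-1.94 -0.02  1.42] turn 0.0
to [ 448.7 -195.9   86. ] cm [-1.48 -0.03  1.91] turn 0.0
to [ 438.2 -192.9   62. ] cm [-1.08 -0.04  2.41] turn -0.0
to [ 433.4 -191.5   56. ] cm [-0.49 -0.01  0.6 ] turn -0.0
```

>>> send_rows([
  [[-0.7,0.3,-0.03,0.006,0],[-0.7,0.3,-0.03,0.006,0],[-0.9,0.2,0,0,0],[-1.2,0,0.4,0,0],[-1.2,0,0.5,0,0],[-1.0,0,0.7,0,0],[-1.0,0,0.8,0,0]],
])

```text
clock: 3.7
position: [464.2, -200.7, 113.1]
ee_rot: [0.99, -0.139, 0.008, 0.008]
contact_force: [1.6, -0.2, -0.5]
gripper_width: 0.1
```

```bash
python3 - <<'E'
from h import *
go(*[(F(x,3,z),FY) for x,z in[(-124,86),(-135,62),(-140,56)]])
p=np.array(arm.read_state()['position'])-FO;print('fixture',p@fx,p@fy)
E
```

```text
at [ 464.2 -200.7  113.1] yaw -0.278 tilt [ 0.0135 -0.0181] t 3.7 F [ 1.6 -0.2 -0.5] g 0.1 j [-0.08  0.3  -0.47  0.02 -0.79  1.35]
to [ 448.7 -195.9   86. ] cm [-1.67 -0.07  2.68] turn 0.001
to [ 438.2 -192.9   62. ] cm [-1.14 -0.03  2.38] turn -0.0
to [ 433.4 -191.5   56. ] cm [-0.51 -0.01  0.59] turn 0.0
fixture -107.80887488918795 2.6708480674265456
```

>>> send_rows([
  [[-0.7,0,1.1,0,0],[-0.6,0,1.1,0,0],[-0.5,0,1.1,0,0],[-0.4,0,1.0,0,0],[-0.4,0,1.0,0,0],[-0.2,0,0.6,0,0],[-0.1,0,0.5,0,0],[0,0,0.4,0,0],[0,0,0.4,0,0],[0,0,0.4,0,0]],
])

```text
clock: 4.53
position: [437.1, -195.1, 60.7]
ee_rot: [0.99, -0.136, 0.023, 0.009]
contact_force: [-7.9, 7.3, 26.4]
gripper_width: 0.1
```

```bash
python3 - <<'E'
from h import *
go(*[(F(x,3,z),FY) for x,z in[(-140,58)]])
p=np.array(arm.read_state()['position'])-FO;print('fixture',p@fx,p@fy)
E
```

```text
at [ 437.1 -195.1   60.7] yaw -0.273 tilt [ 0.0436 -0.0252] t 4.5333 F [-7.9  7.3 26.4] g 0.1 j [-0.07  0.33 -0.61  0.04 -0.58  1.33]
to [ 433.4 -191.5   58. ] cm [-0.47 -0.25  0.25] turn 0.006
fixture -135.3883471799396 0.5658190649243636
```

>>> send_rows([
  [[0,0,0.4,0,0],[0,0,0.4,0,0],[0,0,-0.5,0,0],[0,0,-2.5,0,0],[0,0,-3.5,0,0],[0,0,-3.8,0,0],[0,0,-3.8,0,0],[0,0,-3,0,0.5],[0,0,-1,0,0.8],[0,0,0,0,0.8]],
])

```text
clock: 5.37
position: [423.2, -191.1, 258.2]
ee_rot: [0.99, -0.136, 0.031, 0.01]
contact_force: [-0.4, 0.5, -0.2]
gripper_width: 35.9
```

```bash
python3 - <<'E'
from h import *
im,d=grab('wrist','w3.png')
go(([533,357.5,240],-0.069))
m=(im[:,:,2]>100)&(im[:,:,1]<60)&(im[:,:,0]<60)&(d>0)
vs,us=np.where(m)
P=np.array([w('wrist',u,v) for u,v in zip(us,vs)])-FO
Q=np.c_[P@fx,P@fy,P[:,2]];Q=Q[Q[:,0].argsort()];print(len(Q));print(np.round(Q[::max(1,len(Q)//12)]))
E
```

```text
at [ 423.  -191.1  257.4] yaw -0.273 tilt [ 0.0575 -0.0286] t 5.4167 F [ 0.1 -0.9  1. ] g 43.3 j [-0.06  0.05 -0.37  0.03 -1.09  1.34]
to [533.  357.5 240. ] cm [ -4.3 -55.8   0.8] turn -0.204
1198
[[-450.  388.   18.]
 [-180.    8.   62.]
 [-172.    6.   62.]
 [-165.    8.   62.]
 [-158.    4.   62.]
 [-151.    0.   62.]
 [-144.   12.   57.]
 [-138.    3.   63.]
 [-131.   11.   57.]
 [-124.    9.   59.]
 [-118.    8.   58.]
 [-111.   -1.   57.]
 [-105.    6.   58.]]
```

View pics/w3.png

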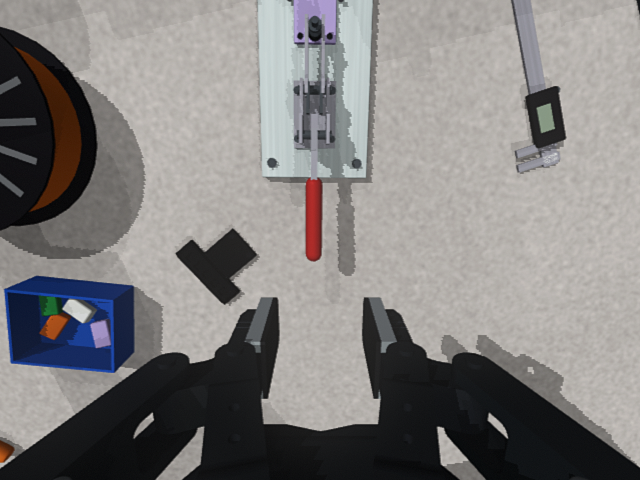

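The handle lies flat and closed, from (314,180) to (314,260), at the height expected for the stop. The bar's spindle sits on the tongue at (315,28). Next is the lamp.

>>> send_rows([
  [[-0.3,-3.9,0.05,0,0.8],[-0.3,-3.9,0.05,0,0.8],[-0.3,-3.9,0.05,0,0.8],[-0.3,-3.9,0.05,0,0.8],[-0.3,-3.9,0.05,0,0.8],[-0.3,-3.9,0.05,0,0.8],[-0.3,-3.9,0.05,0,0.8],[-0.3,-3.9,0.05,0,0.8],[-0.3,-3.9,0.05,0,0.8],[-0.3,-3.9,0.05,0,0.8]],
])

```text
clock: 6.25
position: [494.3, 196.7, 230.4]
ee_rot: [0.989, -0.146, 0.02, 0.016]
contact_force: [0.1, -0.0, 0.4]
gripper_width: 68.6
```

```bash
python3 - <<'E'
from h import *
go(([533,357.5,200],-0.069))
E
```

```text
at [494.3 196.7 230.4] yaw -0.293 tilt [ 0.0356 -0.0375] t 6.25 F [ 0.1 -0.   0.4] g 68.6 j [ 0.71  0.22 -0.26  0.06 -1.09  0.54]
to [533.  357.5 200. ] cm [ -1.08 -16.58   2.57] turn -0.224
```

>>> send_rows([
  [[-0.2,-3.2,0.3,0,0.8],[-0.2,-3.0,0.4,0,0.8],[-0.2,-3.0,0.4,0,0.8],[-0.2,-2.8,0.4,-0.05,0.8],[-0.2,-2,0.4,-0.06,0.8],[-0.1,-1,0.4,-0.06,0.8],[0,-0.3,0,-0.05,0.8],[0,0,0,0,0.8],[0,0,0,0,0.8]],
])

```text
clock: 7.0
position: [519.5, 355.1, 177.7]
ee_rot: [0.999, -0.029, 0.006, 0.03]
contact_force: [0.1, -0.7, -0.9]
gripper_width: 68.3
```

```bash
python3 - <<'E'
from h import *
im,d=grab('wrist','w4.png')
P=np.array([w('wrist',u,v) for v in range(0,480,2) for u in range(0,640,2) if d[v,u]>0])
P=P[(abs(P[:,0]-533)<75)&(abs(P[:,1]-357)<60)]
for lo,hi in((50,72),(17,28)):
  A=P[(P[:,2]>lo)&(P[:,2]<hi)]
  print(len(A),np.median(A[:,2]),cv2.minAreaRect(A[:,:2].astype(np.float32)))
go(([533,357.5,150],-0.069),([533,357.5,38],-0.069))
E
```

```text
1206 64.89932688555305 ((533.4110717773438, 358.0248718261719), (27.789424896240234, 90.69329833984375), 85.08934020996094)
898 22.400674075869915 ((532.8851928710938, 358.25732421875), (56.16505432128906, 106.4205551147461), 86.61893463134766)
at [519.4 354.8 177.6] yaw -0.057 tilt [ 0.0099 -0.0607] t 7.05 F [ 0.4 -0.4 -0.5] g 68.3 j [ 0.88  0.44 -0.06  0.05 -1.11  0.61]
to [533.  357.5 150. ] cm [ 1.3  -0.51  2.76] turn 0.012
to [533.  357.5  38. ] cm [-0.16 -0.67 11.18] turn 0.0
```

View pics/w4.png

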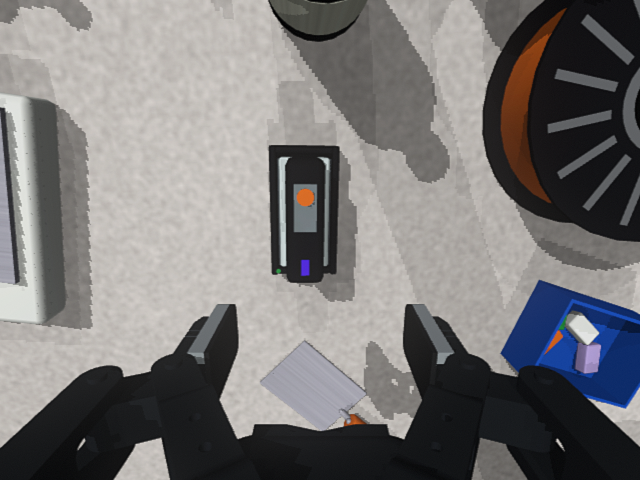

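The lamp is centred at (304,215), measured at (533,358) with yaw -0.07. Tool tilt is building up with the moves, so I'll hold still to see whether it drifts at rest.

>>> send_rows([
  [[0,0,0,0,0.8],[0,0,0,0,0.8],[0,0,0,0,0.8],[0,0,0,0,0.8],[0,0,0,0,0.8],[0,0,0,0,0.8]],
])

```text
clock: 7.55
position: [519.4, 351.8, 178.3]
ee_rot: [0.999, -0.032, 0.006, 0.03]
contact_force: [-0.9, 0.8, 0.1]
gripper_width: 68.5
```

>>> send_rows([
  [[0,0,0,0.12,0.8],[0,0,0,0.12,0.8],[0,0,0,0.12,0.8],[0,0,0,0.0,0.8]],
])

```text
clock: 7.88
position: [519.7, 351.7, 179.6]
ee_rot: [0.976, -0.218, 0.012, 0.027]
contact_force: [-0.1, 0.3, 0.0]
gripper_width: 68.5
```

>>> send_rows([
  [[0,0,0,-0.12,0.8],[0,0,0,-0.12,0.8],[0,0,0,-0.12,0.8],[0,0,0,0.0,0.8]],
])

```text
clock: 8.22
position: [520.0, 351.6, 180.5]
ee_rot: [0.999, -0.028, 0.007, 0.029]
contact_force: [-0.4, -0.1, -0.3]
gripper_width: 68.4
```

```bash
python3 - <<'E'
from h import *
go()
E
```

```text
at [520.  351.6 180.5] yaw -0.055 tilt [ 0.0124 -0.0574] t 8.2167 F [-0.4 -0.1 -0.3] g 68.4 j [ 0.87  0.44 -0.06  0.05 -1.11  0.62]
```

>>> send_rows([
  [[0,4,0,0,0.8],[0,4,0,0,0.8],[0,0,0,0,0.8],[0,0,0,0,0.8]],
])

```text
clock: 8.55
position: [515.3, 270.3, 184.7]
ee_rot: [0.999, -0.028, 0.007, 0.028]
contact_force: [0.2, 0.1, -0.0]
gripper_width: 68.6
```

>>> send_rows([
  [[0,-1,0,0,0.8],[0,-1,0,0,0.8],[0,-1,0,0,0.8],[0,-1,0,0,0.8],[0,-1,0,0,0.8],[0,-1,0,0,0.8],[0,-1,0,0,0.8],[0,-1,0,0,0.8],[0,0,0,0,0.8]],
])

```text
clock: 9.3
position: [520.5, 363.3, 179.1]
ee_rot: [0.999, -0.027, 0.008, 0.028]
contact_force: [0.7, 0.7, 0.3]
gripper_width: 68.2
```

```bash
python3 - <<'E'
from h import *
go()
E
```

```text
at [520.5 363.3 179.1] yaw -0.053 tilt [ 0.0148 -0.0558] t 9.3 F [0.7 0.7 0.3] g 68.2 j [ 0.89  0.45 -0.05  0.05 -1.11  0.61]
```

>>> send_rows([
  [[0,2,-0.5,0.06,0.8],[0,2,-0.5,0.06,0.8],[0,2,-0.5,0.06,0.8],[0,2,-0.5,0.06,0.8],[0,0,0,0,0.8]],
])

```text
clock: 9.72
position: [507.2, 285.4, 201.4]
ee_rot: [0.988, -0.15, 0.01, 0.029]
contact_force: [1.2, 0.0, -0.4]
gripper_width: 68.1
```

>>> send_rows([
  [[0,4,0,0,0.8],[0,4,0,0,0.8],[0,4,0,0,0.8],[0,4,0,0,0.8],[0,0,0,0,0.8]],
])

```text
clock: 10.13
position: [458.2, 129.9, 208.7]
ee_rot: [0.989, -0.147, 0.01, 0.029]
contact_force: [0.8, -0.2, -0.2]
gripper_width: 68.3
```

>>> send_rows([
  [[0,-4,0,0,0.8],[0,-4,0,0,0.8],[0,-4,0,0,0.8],[0,-4,0,0,0.8],[0,0,0,0,0.8]],
])

```text
clock: 10.55
position: [506.4, 283.9, 202.3]
ee_rot: [0.988, -0.151, 0.011, 0.027]
contact_force: [-0.0, 0.3, 0.1]
gripper_width: 68.2
```

```bash
python3 - <<'E'
from h import *
go()
E
```

```text
at [506.4 283.9 202.3] yaw -0.303 tilt [ 0.0139 -0.0566] t 10.55 F [-0.   0.3  0.1] g 68.2 j [ 0.82  0.34 -0.16  0.05 -1.11  0.43]
```

>>> send_rows([
  [[4,0,0,0,0.8],[4,0,0,0,0.8],[4,0,0,0,0.8],[0,0,0,0,0.8]],
])

```text
clock: 10.88
position: [623.5, 253.1, 202.6]
ee_rot: [0.989, -0.145, 0.01, 0.028]
contact_force: [1.1, 0.1, 0.3]
gripper_width: 68.3
```

>>> send_rows([
  [[-4,0,0,0,0.8],[-4,0,0,0,0.8],[-4,0,0,0,0.8],[0,0,0,0,0.8]],
])

```text
clock: 11.22
position: [509.7, 286.4, 193.0]
ee_rot: [0.988, -0.149, 0.008, 0.031]
contact_force: [0.5, -0.8, 0.2]
gripper_width: 68.3
```

>>> send_rows([
  [[0,0,-4,0,0.8],[0,0,-4,0,0.8],[0,0,-4,0,0.8],[0,0,0,0,0.8]],
])

```text
clock: 11.55
position: [505.5, 294.7, 314.1]
ee_rot: [0.989, -0.146, 0.005, 0.035]
contact_force: [0.6, 0.7, 2.0]
gripper_width: 68.5
```

>>> send_rows([
  [[0,0,4,0,0.8],[0,0,4,0,0.8],[0,0,4,0,0.8],[0,0,0,0,0.8]],
])

```text
clock: 11.88
position: [509.8, 290.7, 198.7]
ee_rot: [0.989, -0.145, 0.011, 0.027]
contact_force: [-1.8, -1.1, -2.7]
gripper_width: 68.1
```

```bash
python3 - <<'E'
from h import *
go()
E
```

```text
at [509.8 290.7 198.7] yaw -0.291 tilt [ 0.0143 -0.0564] t 11.8833 F [-1.8 -1.1 -2.7] g 68.1 j [ 0.82  0.35 -0.15  0.05 -1.1   0.43]
```

>>> send_rows([
  [[0,0,-1.5,0,0.8],[0,0,-1.5,0,0.8],[0,0,-1.5,0,0.8],[0,0,-1.5,0,0.8],[0,0,-1.5,0,0.8],[0,0,-1.5,0,0.8],[0,0,-1.5,0,0.8],[0,0,-1.5,0,0.8],[0,0,0,0,0.8],[0,0,0,0,0.8]],
])

```text
clock: 12.72
position: [512.8, 299.9, 338.1]
ee_rot: [0.989, -0.143, 0.017, 0.025]
contact_force: [-0.0, 0.0, -0.3]
gripper_width: 68.1
```

>>> send_rows([
  [[0,0,4.1,0,0.8],[0,0,4.1,0,0.8],[0,0,3.8,0,0.8],[0,0,0,0,0.8],[0,0,0,0,0.8]],
])

```text
clock: 13.13
position: [518.5, 294.3, 219.7]
ee_rot: [0.989, -0.143, 0.021, 0.022]
contact_force: [-0.2, 0.4, 1.1]
gripper_width: 68.5
```

```bash
python3 - <<'E'
from h import *
go()
E
```

```text
at [518.5 294.3 219.7] yaw -0.286 tilt [ 0.0352 -0.0493] t 13.1333 F [-0.2  0.4  1.1] g 68.5 j [ 0.82  0.34 -0.11  0.07 -1.13  0.44]
```

>>> send_rows([
  [[0,0,-4.1,0,0.8],[0,0,-4.1,0,0.8],[0,0,-4.1,0,0.8],[0,0,0,0,0.8],[0,0,0,0,0.8]],
])

```text
clock: 13.55
position: [514.4, 299.5, 352.3]
ee_rot: [0.989, -0.143, 0.022, 0.023]
contact_force: [-0.4, 0.4, -1.5]
gripper_width: 68.6
```

```bash
python3 - <<'E'
from h import *
go()
E
```

```text
at [514.4 299.5 352.3] yaw -0.286 tilt [ 0.0365 -0.0526] t 13.55 F [-0.4  0.4 -1.5] g 68.6 j [ 0.83  0.28  0.12  0.06 -1.43  0.44]
```

>>> send_rows([
  [[0,0,1.5,0,0.8],[0,0,1.5,0,0.8],[0,0,1.5,0,0.8],[0,0,1.5,0,0.8],[0,0,1.5,0,0.8],[0,0,1.5,0,0.8],[0,0,1.5,0,0.8],[0,0,1.5,0,0.8],[0,0,0,0,0.8],[0,0,0,0,0.8]],
])

```text
clock: 14.38
position: [525.4, 297.0, 246.7]
ee_rot: [0.989, -0.142, 0.033, 0.013]
contact_force: [-0.4, -0.3, 0.8]
gripper_width: 68.1
```

```bash
python3 - <<'E'
from h import *
go()
E
```

```text
at [525.4 297.  246.7] yaw -0.284 tilt [ 0.0621 -0.0353] t 14.3833 F [-0.4 -0.3  0.8] g 68.1 j [ 0.82  0.32 -0.08  0.08 -1.15  0.44]
```

>>> send_rows([
  [[1,4,0,0,0.8],[1,4,0,0,0.8],[1,4,0,0,0.8],[1,4,0,0,0.8],[1,4,0,0,0.8],[1,4,0,0,0.8],[1,4,0,0,0.8],[1,4,0,0,0.8],[1,4,0,0,0.8],[0,0,0,0,0.8]],
])

```text
clock: 15.22
position: [518.2, -78.0, 275.8]
ee_rot: [0.99, -0.136, 0.048, 0.009]
contact_force: [-0.1, -0.0, -0.2]
gripper_width: 68.3
```

```bash
python3 - <<'E'
from h import *
go()
E
```

```text
at [518.2 -78.  275.8] yaw -0.272 tilt [ 0.092  -0.0303] t 15.2167 F [-0.1 -0.  -0.2] g 68.3 j [ 0.19  0.13 -0.25  0.05 -1.11  1.09]
```

>>> send_rows([
  [[0,0,0,0,0.8],[0,0,0,0,0.8],[0,0,0,0,0.8],[0,0,0,0,0.8],[0,0,0,0,0.8],[0,0,0,0,0.8]],
])

```text
clock: 15.72
position: [520.3, -76.9, 281.4]
ee_rot: [0.989, -0.135, 0.052, 0.008]
contact_force: [-0.2, 0.4, -1.0]
gripper_width: 68.6
```

```bash
python3 - <<'E'
from h import *
go()
E
```

```text
at [520.3 -76.9 281.4] yaw -0.271 tilt [ 0.1013 -0.0297] t 15.7167 F [-0.2  0.4 -1. ] g 68.6 j [ 0.19  0.13 -0.24  0.05 -1.11  1.09]
```

>>> send_rows([
  [[4,0,0.2,0,0.8],[4,0,0.2,0,0.8],[4,0,0.2,0,0.8],[4,0,0.2,0,0.8],[0,0,0,0,0.8]],
])

```text
clock: 16.13
position: [676.4, -115.5, 285.0]
ee_rot: [0.99, -0.13, 0.048, 0.008]
contact_force: [0.9, -0.0, -1.9]
gripper_width: 68.4
```

```bash
python3 - <<'E'
from h import *
go()
E
```

```text
at [ 676.4 -115.5  285. ] yaw -0.26 tilt [ 0.0922 -0.0287] t 16.1333 F [ 0.9 -0.  -1.9] g 68.4 j [ 0.08  0.41  0.17  0.04 -1.24  1.22]
```

>>> send_rows([
  [[2.3,3,0.2,0,0.8],[2.3,3,0.2,0,0.8],[2.3,3,0.2,0,0.8],[0,0,0,0,0.8]],
])

```text
clock: 16.47
position: [725.0, -217.7, 277.9]
ee_rot: [0.991, -0.125, 0.042, 0.008]
contact_force: [0.2, 0.6, -1.1]
gripper_width: 68.3
```

```bash
python3 - <<'E'
from h import *
go()
E
```

```text
at [ 725.  -217.7  277.9] yaw -0.25 tilt [ 0.0818 -0.0269] t 16.4667 F [ 0.2  0.6 -1.1] g 68.3 j [-0.07  0.55  0.39  0.02 -1.32  1.39]
```

>>> send_rows([
  [[0,0,0,0,0.8],[0,0,0,0,0.8],[0,0,0,0,0.8],[0,0,0,0,0.8],[0,0,0,0,0.8],[0,0,0,0,0.8]],
])

```text
clock: 16.97
position: [724.7, -213.4, 275.3]
ee_rot: [0.992, -0.123, 0.04, 0.008]
contact_force: [-0.5, 0.1, 0.8]
gripper_width: 68.4
```

```bash
python3 - <<'E'
from h import *
go()
print(arm.read_state()['joint_efforts'])
E
```

```text
at [ 724.7 -213.4  275.3] yaw -0.246 tilt [ 0.0773 -0.0257] t 16.9667 F [-0.5  0.1  0.8] g 68.4 j [-0.06  0.55  0.38  0.02 -1.32  1.38]
[-1.43172448e-01 -4.84371793e+01  2.01276773e+01  4.47254151e+00
  1.57365357e-01  1.10770172e-04]
```

```bash
python3 - <<'E'
from h import *
P=np.array([w('top',u,v) for v in range(0,480,3) for u in range(0,640,3)])
for x0 in range(700,1000,50):
  print(x0,[int(P[(abs(P[:,0]-x0-25)<25)&(abs(P[:,1]-y)<25)][:,2].max(initial=-1)) for y in range(100,-600,-50)])
im,d=grab('wrist','w5.png');go()
hsv=cv2.cvtColor(im,cv2.COLOR_BGR2HSV)
m=(hsv[:,:,0]>120)&(hsv[:,:,0]<150)&(hsv[:,:,1]>50)&(hsv[:,:,2]>80)
vs,us=np.where(m&(d>0));P=np.array([w('wrist',u,v) for u,v in zip(us,vs)])
P=P[(abs(P[:,0]-640)<80)&(abs(P[:,1]+252)<80)];print(len(P),np.percentile(P[:,2],[5,50,95]))
A=P[P[:,2]>19.5];print(len(A),A[:,2].mean(),cv2.minAreaRect(A[:,:2].astype(np.float32)))
E
```

```text
700 [67, 13, 3, 6, 5, 4, 3, 4, 4, 4, 14, 4, 5, 5]
750 [4, 23, 50, 46, 52, 46, 50, 20, 199, 198, 200, 196, 192, 197]
800 [3, 3, 54, 132, 131, 131, 131, 202, 245, 244, 203, 226, 225, 225]
850 [3, 4, 52, 130, 108, 109, 133, 201, 247, 247, 231, 224, 226, 224]
900 [2, 5, 53, 134, 131, 133, 127, 196, 203, 203, 201, 224, 224, 224]
950 [-1, -1, -1, -1, -1, -1, -1, -1, -1, -1, -1, -1, -1, -1]
at [ 724.7 -213.3  275.6] yaw -0.246 tilt [ 0.0778 -0.0257] t 17.0167 F [ 0.5 -0.4  0.2] g 68.4 j [-0.06  0.55  0.38  0.02 -1.32  1.38]
2136 [16.88167998 19.04276816 22.89605018]
924 21.655009567587477 ((624.3223876953125, -246.0755615234375), (77.89323425292969, 65.2033462524414), 75.52555084228516)
```

>>> send_rows([
  [[1.6,-3.8,0,0,0.8],[1.6,-3.8,0,0,0.8],[1.6,-3.8,0,0,0.8],[1.6,-3.8,0,0,0.8],[0,0,0,0,0.8],[0,0,0,0,0.8],[0,0,0,0,0.8],[0,0,0,0,0.8],[0,0,0,0,0.8],[0,0,0,0,0.8]],
])

```text
clock: 17.85
position: [824.3, -75.9, 284.8]
ee_rot: [0.991, -0.123, 0.042, 0.008]
contact_force: [-0.5, 0.4, 0.6]
gripper_width: 68.3
```

```bash
python3 - <<'E'
from h import *
go()
E
```

```text
at [824.3 -75.9 284.8] yaw -0.247 tilt [ 0.0821 -0.0258] t 17.85 F [-0.5  0.4  0.6] g 68.3 j [ 0.12  0.7   0.66  0.04 -1.45  1.21]
```

>>> send_rows([
  [[0.3,0,-0.1,0,0.8],[0.3,0,-0.1,0,0.8],[0.3,0,-0.1,0,0.8],[0,0,-0.1,0,0.8],[0,0,0,0,0.8],[0,0,0,0,0.8],[0,0,0,0,0.8],[0,0,0,0,0.8],[0,0,0,0,0.8],[0,0,0,0,0.8]],
])

```text
clock: 18.68
position: [832.4, -82.7, 292.6]
ee_rot: [0.991, -0.126, 0.044, 0.008]
contact_force: [0.4, 0.6, -0.8]
gripper_width: 68.4
```

```bash
python3 - <<'E'
from h import *
go()
E
```

```text
at [832.4 -82.7 292.6] yaw -0.252 tilt [ 0.0845 -0.0262] t 18.6833 F [ 0.4  0.6 -0.8] g 68.4 j [ 0.11  0.72  0.72  0.04 -1.49  1.21]
```

>>> send_rows([
  [[-4,0,0,0,0.8],[-4,0,0.2,0,0.8],[-4,0,0.3,0,0.8],[-4,0,0.3,0,0.8],[-4,0,0.3,0,0.8]],
])

```text
clock: 19.1
position: [642.3, -33.0, 247.3]
ee_rot: [0.991, -0.127, 0.039, 0.009]
contact_force: [0.6, 1.2, 0.6]
gripper_width: 68.7
```

```bash
python3 - <<'E'
from h import *
go()
for i in range(8): optics.get_image('wrist')
go()
E
```

```text
at [642.3 -33.  247.3] yaw -0.255 tilt [ 0.0742 -0.0285] t 19.1 F [0.6 1.2 0.6] g 68.7 j [ 0.22  0.37  0.    0.05 -1.14  1.08]
at [646.4 -33.3 249.1] yaw -0.256 tilt [ 0.0775 -0.0281] t 19.5 F [ 0.4  0.2 -0.4] g 68.3 j [ 0.22  0.37  0.01  0.05 -1.14  1.08]
```

>>> send_rows([
  [[0,0,0,0,0.8],[0,0,0,0,0.8],[0,0,0,0,0.8],[0,0,0,0,0.8],[0,0,0,0,0.8]],
])

```text
clock: 19.92
position: [650.7, -33.9, 248.6]
ee_rot: [0.991, -0.129, 0.041, 0.009]
contact_force: [0.2, -0.1, 0.2]
gripper_width: 68.3
```

```bash
python3 - <<'E'
from h import *
go()
for i in range(4): optics.get_image('wrist')
go()
E
```

```text
at [650.7 -33.9 248.6] yaw -0.258 tilt [ 0.0793 -0.0278] t 19.9167 F [ 0.2 -0.1  0.2] g 68.3 j [ 0.22  0.38  0.02  0.05 -1.14  1.08]
at [650.3 -33.8 248.8] yaw -0.258 tilt [ 0.0793 -0.0278] t 20.1167 F [-1.1  0.2 -0.3] g 68.3 j [ 0.22  0.38  0.02  0.05 -1.14  1.08]
```

```bash
python3 - <<'E'
from h import *
go((F(-145,-45,130),FY),(F(-145,-45,7),FY))
print(w('top',325,297,10))
E
```

```text
at [650.3 -33.8 248.8] yaw -0.258 tilt [ 0.0793 -0.0278] t 20.1167 F [-1.1  0.2 -0.3] g 68.3 j [ 0.22  0.38  0.02  0.05 -1.14  1.08]
to [ 415.3 -236.3  130. ] cm [-18.5   25.5   10.53] turn 0.022
to [ 415.3 -236.3    7. ] cm [-1.03 -0.06 12.26] turn -0.0
[406.27896714 -72.56480339  10.        ]
```

Tilt is now 0.08 rad outward along fixture x. I'll shed it by bracing the closed fingertips against the fixed plate's near edge, beside the handle, and pushing gently outward.

>>> send_rows([
  [[-2.1,2.9,1.1,0,0],[-2.1,2.9,1.1,0,0],[-2.1,2.9,1.1,0,0],[-2.1,2.9,1.1,0,0],[-2.1,2.9,1.1,0,0],[-2.1,2.9,1.1,0,0],[-2.1,2.9,1.1,0,0],[-2.0,2.7,1.0,0,0],[-1.2,1.9,0.8,0,0],[0,0,0,0,0]],
])

```text
clock: 20.95
position: [413.8, -236.9, 136.2]
ee_rot: [0.991, -0.126, 0.045, 0.007]
contact_force: [0.1, 1.2, -0.1]
gripper_width: -0.3
```

```bash
python3 - <<'E'
from h import *
for i in range(3): optics.get_image('wrist')
go((F(-145,-45,60),FY),(F(-145,-45,7),FY))
E
```

```text
at [ 418.9 -235.9  138.5] yaw -0.248 tilt [ 0.0935 -0.028 ] t 21.1 F [0.3 0.7 0.4] g 0.4 j [-0.17  0.19 -0.54  0.02 -0.74  1.48]
to [ 415.3 -236.3   60. ] cm [-1.11  0.09  7.78] turn 0.032
to [ 415.3 -236.3    7. ] cm [-0.52 -0.01  5.27] turn -0.0
```

>>> send_rows([
  [[-0.4,0,3.3,0.01,0],[-0.4,0,3.3,0.01,0],[-0.4,0,3.2,0.01,0],[-0.2,0,1.5,0,0],[0,0,0.6,0,0],[0,0,0,0,0]],
])

```text
clock: 21.6
position: [432.7, -234.3, 21.5]
ee_rot: [0.989, -0.133, 0.06, 0.009]
contact_force: [0.1, -0.0, -0.6]
gripper_width: -0.0
```

```bash
python3 - <<'E'
from h import *
optics.get_image('wrist')
go((F(-118,-45,7),FY))
E
```

```text
at [ 433.3 -234.4   22.2] yaw -0.268 tilt [ 0.1184 -0.0334] t 21.65 F [ 0.2 -0.1  0.8] g 0.1 j [-0.16  0.39 -0.67  0.04 -0.39  1.43]
to [ 441.3 -243.7    7. ] cm [0.82 0.68 1.64] turn 0.012
```

>>> send_rows([
  [[0.2,0.3,1.0,0.01,0],[0.4,0.2,0.8,0,0],[0.5,0.1,0.15,0,0],[0.5,0,0.1,0,0],[0.5,0,0.1,0,0],[0.5,0,0.1,0,0],[0.5,0,0.1,0,0],[0.5,0,0.1,0,0]],
])

```text
clock: 22.32
position: [445.1, -245.9, 0.3]
ee_rot: [0.989, -0.143, 0.033, 0.005]
contact_force: [-11.7, 16.3, 27.7]
gripper_width: -0.0
```

```bash
python3 - <<'E'
from h import *
go((F(-116,-45,7),FY))
E
```

```text
at [ 4.451e+02 -2.459e+02  3.000e-01] yaw -0.288 tilt [ 0.0634 -0.0196] t 22.3167 F [-11.7  16.3  27.7] g -0.0 j [-0.18  0.47 -0.6   0.02 -0.44  1.45]
to [ 443.2 -244.3    7. ] cm [-0.19 -0.1  -0.69] turn -0.008
```

It works: tilt halved, with forces moderate. I'll ease off the bench and continue.

>>> send_rows([
  [[0.4,0,-0.4,0,0],[0.5,0,-0.1,0,0],[0.5,0,0.05,0,0],[0.5,0,0.0,0,0],[0.5,0,0.0,0,0],[0.5,0,0.0,0,0]],
])

```text
clock: 22.82
position: [444.1, -247.7, 2.4]
ee_rot: [0.989, -0.149, 0.001, 0.0]
contact_force: [-8.2, 6.0, 6.0]
gripper_width: 0.1
```

```bash
python3 - <<'E'
from h import *
go()
E
```

```text
at [ 444.1 -247.7    2.4] yaw -0.3 tilt [ 0.0013 -0.001 ] t 22.8167 F [-8.2  6.   6. ] g 0.1 j [-0.19  0.48 -0.54  0.   -0.54  1.46]
```

>>> send_rows([
  [[-0.5,0,0,0,0],[-0.3,0,-1.5,0,0],[0,0,-4.1,0,0.3],[0,-1,-4,0,0.8],[0.4,-3,-2.5,0,0.8],[-0.2,-4.1,0,0,0.8],[-0.2,-4.1,0,0,0.8],[-0.2,-4.1,0,0,0.8],[-0.2,-4.1,0,0,0.8],[-0.2,-4.1,0,0,0.8]],
])

```text
clock: 23.65
position: [512.0, -11.2, 136.5]
ee_rot: [0.987, -0.158, 0.012, -0.003]
contact_force: [2.0, -1.4, -0.0]
gripper_width: 68.2
```

```bash
python3 - <<'E'
from h import *
go(([533,357.5,140],-0.069))
E
```

```text
at [512.  -11.2 136.5] yaw -0.317 tilt [0.0254 0.0025] t 23.65 F [ 2.  -1.4 -0. ] g 68.2 j [ 0.3   0.28 -0.42  0.01 -0.85  0.95]
to [533.  357.5 140. ] cm [ -9.48 -35.7   -0.2 ] turn -0.248
```

>>> send_rows([
  [[-1,-3.9,0,0,0.8],[-1,-3.9,0,0,0.8],[-1,-3.9,0,0,0.8],[-1,-3.9,0,0,0.8],[-1,-3.9,0,0,0.8],[-1,-3.9,0,0,0.8],[-1,-3.9,0,0,0.8],[-1,-3.5,0,-0.06,0.8],[-0.5,-2,0,-0.09,0.8],[0,0,0,-0.09,0.8]],
])

```text
clock: 24.48
position: [539.5, 348.8, 148.6]
ee_rot: [0.999, -0.03, 0.027, -0.012]
contact_force: [0.5, -1.0, 0.1]
gripper_width: 68.2
```

```bash
python3 - <<'E'
from h import *
for i in range(3): optics.get_image('wrist')
go(([533,357.5,90],-0.069),([533,357.5,38],-0.069))
E
```

```text
at [538.9 344.3 148.3] yaw -0.071 tilt [0.0518 0.0193] t 24.6333 F [-0.4 -0.3 -0.7] g 68.5 j [ 0.83  0.45 -0.12  0.03 -0.95  0.65]
to [533.  357.5  90. ] cm [-0.97 -1.14  5.82] turn -0.002
to [533.  357.5  38. ] cm [-0.26  0.12  5.19] turn 0.0
```

>>> send_rows([
  [[-3.5,-0.7,0.5,0,0],[-3.5,-0.6,2.5,0,0],[-2.5,-0.4,4,0,0],[-0.5,0,3.6,0,0],[0,0,1.8,0,0],[0,0,0,0,0]],
])

```text
clock: 25.13
position: [450.6, 368.6, 23.3]
ee_rot: [0.998, -0.048, 0.031, -0.017]
contact_force: [0.2, -1.0, 0.3]
gripper_width: 0.4
```

```bash
python3 - <<'E'
from h import *
for i in range(2): optics.get_image('wrist')
go(([460,362,11],-0.069))
E
```

```text
at [452.5 370.5  26.6] yaw -0.096 tilt [0.0667 0.0351] t 25.2333 F [ 0.3 -0.7 -0.1] g 0.1 j [ 0.98  0.51 -0.41  0.07 -0.58  0.44]
to [460 362  11] cm [0.73 0.84 1.57] turn -0.027
```

>>> send_rows([
  [[0.3,0.5,0.8,-0.02,0],[0.5,0.4,0.8,0,0],[0.5,0,0.1,0,0],[0.5,0,0.05,0,0],[0.5,0,0.05,0,0],[0.5,0,0,0,0],[0.5,0,0,0,0],[0.5,0,0,0,0],[0.5,0,0,0,0]],
])

```text
clock: 25.98
position: [470.9, 362.6, 16.2]
ee_rot: [0.999, -0.047, 0.014, -0.019]
contact_force: [-21.3, 8.4, 3.4]
gripper_width: 0.2
```

```bash
python3 - <<'E'
from h import *
go(([533,357.5,90],-0.069))
E
```

```text
at [470.9 362.6  16.2] yaw -0.094 tilt [0.0296 0.0373] t 25.9833 F [-21.3   8.4   3.4] g 0.2 j [ 0.93  0.55 -0.35  0.   -0.63  0.55]
to [533.  357.5  90. ] cm [ 6.42 -0.36 -7.21] turn -0.025
```

>>> send_rows([
  [[0.6,0,0.15,0,0],[0.6,0,0.1,0,0],[0.6,0,0.05,0,0],[0.6,0,0,0,0],[0.6,0,0,0,0],[0.6,0,0,0,0]],
])

```text
clock: 26.48
position: [470.7, 362.6, 16.7]
ee_rot: [0.998, -0.052, -0.015, -0.013]
contact_force: [-22.4, 8.9, 7.6]
gripper_width: 0.3
```

```bash
python3 - <<'E'
from h import *
go(([470,305,14],-0.069),([512,305,14],-.069))
E
```

```text
at [470.7 362.6  16.7] yaw -0.104 tilt [-0.0284  0.0273] t 26.4833 F [-22.4   8.9   7.6] g 0.3 j [ 0.91  0.57 -0.28 -0.06 -0.72  0.6 ]
to [470 305  14] cm [0.53 5.74 0.11] turn -0.035
to [512 305  14] cm [ 4.19 -0.29 -0.12] turn 0.0
```

>>> send_rows([
  [[-1.0,0,0,0,0],[0,3,0,-0.015,0],[0,3,0.1,-0.02,0],[1.0,0.2,0.1,0,0],[0.5,0,0,0,0],[0,0,0,0,0]],
])

```text
clock: 26.98
position: [473.3, 304.8, 20.0]
ee_rot: [0.999, -0.034, -0.011, -0.019]
contact_force: [0.3, 0.0, 0.3]
gripper_width: 0.2
```

```bash
python3 - <<'E'
from h import *
go(([474,314,14],-0.069))
E
```

```text
at [473.3 304.8  20. ] yaw -0.068 tilt [-0.0197  0.0393] t 26.9833 F [0.3 0.  0.3] g 0.2 j [ 0.84  0.52 -0.37 -0.07 -0.67  0.72]
to [474 314  14] cm [ 0.02 -0.9   0.64] turn 0.001
```

>>> send_rows([
  [[0.1,-0.4,0.5,0,0],[0,-0.5,0.4,0,0],[0,-0.5,0.1,0,0],[0,-0.5,0.1,0,0],[0,-0.5,0,0,0],[0,-0.6,0,0,0],[0,-0.6,0,0,0],[0,-0.6,0,0,0],[0,-0.6,0,0,0]],
])

```text
clock: 27.73
position: [477.2, 328.6, 17.4]
ee_rot: [0.999, -0.037, -0.02, 0.007]
contact_force: [7.3, -19.2, 7.9]
gripper_width: 0.3
```

```bash
python3 - <<'E'
from h import *
go(([474,314,14],-0.069))
E
```

```text
at [477.2 328.6  17.4] yaw -0.074 tilt [-0.04   -0.0119] t 27.7333 F [  7.3 -19.2   7.9] g 0.3 j [ 0.87  0.56 -0.31 -0.03 -0.74  0.65]
to [474 314  14] cm [-0.2   1.48  0.37] turn -0.005
```

>>> send_rows([
  [[0,1.0,0,0,0],[0,0.3,-3,0,0.3],[0,0,-4,0,0.8],[1.5,-1.5,-2.5,0,0.8],[3,-2,0,0,0.8],[1.2,-0.6,0,0,0.8],[0,0,0,0,0.8]],
])

```text
clock: 28.32
position: [540.5, 355.8, 110.1]
ee_rot: [0.999, -0.036, -0.021, 0.009]
contact_force: [1.0, -0.2, 0.8]
gripper_width: 68.3
```

```bash
python3 - <<'E'
from h import *
optics.get_image('wrist')
go(([533,357.5,90],-0.069),([533,357.5,40],-.069))
E
```

```text
at [539.3 355.3 109.5] yaw -0.072 tilt [-0.0452 -0.0184] t 28.3667 F [-0.   0.9  0.4] g 68.7 j [ 0.82  0.54 -0.05 -0.02 -1.03  0.69]
to [533.  357.5  90. ] cm [-0.56 -0.22  1.97] turn -0.003
to [533.  357.5  40. ] cm [ 0.22 -0.11  4.99] turn 0.0
```

>>> send_rows([
  [[-0.1,-0.1,0.8,0,0.8],[-0.1,-0.1,1.0,0,0.8],[-0.1,-0.05,1.0,0,0.8],[-0.1,-0.05,1.0,0,0.8],[0,0,1.0,0,0.8],[0,0,1.0,0,0.8],[0,0,0.8,0,0.8],[0,0,0.4,0,0.8]],
])

```text
clock: 29.03
position: [524.7, 355.4, 28.6]
ee_rot: [0.999, -0.035, -0.026, 0.013]
contact_force: [-0.2, -0.2, -0.9]
gripper_width: 67.9
```

```bash
python3 - <<'E'
from h import *
optics.get_image('wrist')
go(([533,357.5,40],-.069))
E
```

```text
at [524.3 355.   27.9] yaw -0.071 tilt [-0.0549 -0.0256] t 29.0833 F [-0.5 -0.1 -1.1] g 68.4 j [ 0.84  0.62 -0.14 -0.03 -0.87  0.68]
to [533.  357.5  40. ] cm [ 0.79 -0.27 -1.26] turn -0.002
```

>>> send_rows([
  [[0.4,-0.1,-0.7,0,0.8],[0.4,-0.1,-0.6,0,0.6],[0,0,0,0,0],[0,0,0,0,0],[0,0,0,0,0],[0,0,0,0,0],[-0.5,0,0,0,0],[-0.5,0,0,0,0],[-0.5,0,0,0,0]],
])

```text
clock: 29.83
position: [529.8, 358.5, 46.0]
ee_rot: [0.999, -0.034, -0.016, 0.01]
contact_force: [12.5, -6.0, -3.5]
gripper_width: 26.7
```

```bash
python3 - <<'E'
from h import *
go(([533,357.5,40],-.069))
E
```

```text
at [529.8 358.5  46. ] yaw -0.068 tilt [-0.0335 -0.0195] t 29.8333 F [12.5 -6.  -3.5] g 26.7 j [ 0.84  0.6  -0.13 -0.02 -0.88  0.67]
to [533.  357.5  40. ] cm [0.35 0.06 0.59] turn 0.001
```

>>> send_rows([
  [[-0.5,0.3,0.1,0,0],[-0.5,0.3,0.1,0,0],[-0.5,0.3,0.1,0,0],[-0.3,0.3,0.1,0,0]],
])

```text
clock: 30.17
position: [528.5, 357.0, 48.2]
ee_rot: [0.999, -0.032, 0.004, -0.004]
contact_force: [4.1, 2.2, -3.5]
gripper_width: 26.8
```

```bash
python3 - <<'E'
from h import *
go(([533,357.5,40],-.069))
E
```

```text
at [528.5 357.   48.2] yaw -0.065 tilt [0.0081 0.0078] t 30.1667 F [ 4.1  2.2 -3.5] g 26.8 j [ 0.85  0.57 -0.18  0.   -0.8   0.66]
to [533.  357.5  40. ] cm [ 0.44 -0.07  0.83] turn 0.004
```

>>> send_rows([
  [[0,0,0,0,0.5],[0.1,0,0,0,0.5],[0.2,0,0.5,0,0.5],[0.1,0,0.5,0,0],[0,0,0,0,0],[0,0,0,0,0],[0,0,0,0,0],[0,0,0,0,0]],
])

```text
clock: 30.83
position: [532.2, 357.4, 39.3]
ee_rot: [0.999, -0.032, 0.004, -0.004]
contact_force: [0.9, 0.6, 0.8]
gripper_width: 27.2
```

```bash
python3 - <<'E'
from h import *
im,d=grab('wrist','w6.png')
go(([533,357.5,140],-.069))
E
```

```text
at [532.2 357.4  39.3] yaw -0.063 tilt [0.0088 0.0081] t 30.8833 F [ 0.9 -0.   1. ] g 26.9 j [ 0.84  0.59 -0.18  0.   -0.79  0.66]
to [533.  357.5 140. ] cm [  0.17  -0.1  -10.07] turn 0.006
```

View pics/w6.png

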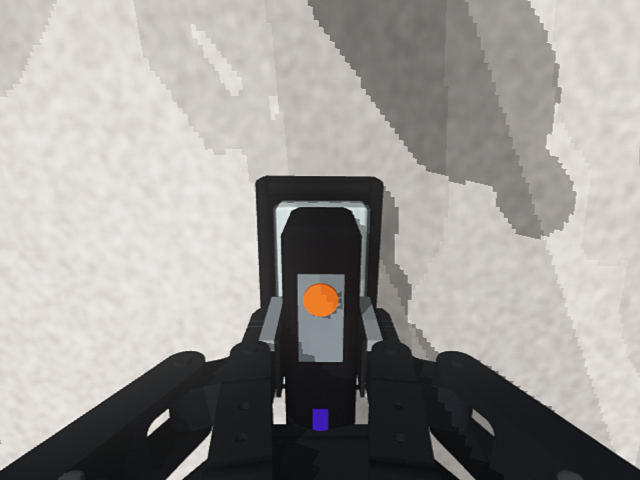

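Firm grip: pads either side of the black grip around the orange button (320,300), lamp still flat in the cradle. I'll lift and check.

>>> send_rows([
  [[0,0,-2,0,0],[0,0,-4,0,0],[0,0,-4,0,0],[0,0,-1.5,0,0]],
])

```text
clock: 31.22
position: [527.3, 353.5, 146.5]
ee_rot: [0.999, -0.033, -0.003, 0.002]
contact_force: [0.9, 0.9, -1.8]
gripper_width: 27.0
```

```bash
cat >> h.py <<'E'
def carry(goal,yaw,n,m=None):
    s=arm.read_state();p=np.array(s['position']);M=R.from_quat(s['ee_rot']).as_matrix()
    go((goal,yaw));c=np.arctan2(M[1,0],M[0,0]);t=-((yaw-c+np.pi)%(2*np.pi)-np.pi)/n
    st=(np.array(goal)-p)/10/n; out=[]
    for i in range(m or n):
        out.append([*np.round(M.T@st,2),round(t,3),0]);M=M@R.from_euler('z',t).as_matrix()
    print(str([[float(x) for x in r] for r in out]))
E
python3 - <<'E'
from h import *
carry([640,-246,150],FY-np.pi/2,17,9)
E
```

```text
at [527.3 353.5 146.5] yaw -0.066 tilt [-0.0063 -0.0031] t 31.2167 F [ 0.9  0.9 -1.8] g 27.0 j [ 0.84  0.47 -0.08 -0.   -1.03  0.66]
to [ 640 -246  150] cm [15.22 59.07 -0.24] turn 1.784
[[0.9, 3.47, -0.01, 0.105, 0.0], [1.25, 3.36, -0.01, 0.105, 0.0], [1.6, 3.21, -0.01, 0.105, 0.0], [1.93, 3.03, -0.01, 0.105, 0.0], [2.23, 2.81, -0.01, 0.105, 0.0], [2.52, 2.56, -0.01, 0.105, 0.0], [2.77, 2.28, -0.01, 0.105, 0.0], [2.99, 1.98, -0.01, 0.105, 0.0], [3.18, 1.65, -0.01, 0.105, 0.0]]
```

>>> send_rows([
  [[0.9,3.5,0,0.105,0],[1.25,3.4,0,0.105,0],[1.6,3.2,0,0.105,0],[1.9,3.0,0,0.105,0],[2.2,2.8,0,0.105,0],[2.5,2.6,0,0.105,0],[2.8,2.3,0,0.105,0],[3.0,2.0,0,0.105,0],[3.2,1.65,0,0.105,0]],
])

```text
clock: 31.97
position: [575.6, 30.4, 139.7]
ee_rot: [0.866, -0.499, -0.009, 0.002]
contact_force: [0.3, -0.1, -3.8]
gripper_width: 27.0
```

```bash
python3 - <<'E'
from h import *
carry([640,-240,135],FY-np.pi/2,8)
E
```

```text
at [575.6  30.4 139.7] yaw -1.046 tilt [-0.0178  0.0047] t 31.9667 F [ 0.3 -0.1 -3.8] g 27.0 j [ 0.33  0.39 -0.22 -0.01 -0.97  0.2 ]
to [ 640 -240  135] cm [26.63  7.98  0.23] turn 0.805
[[3.33, 1.0, 0.03, 0.101, 0.0], [3.41, 0.66, 0.03, 0.101, 0.0], [3.46, 0.31, 0.03, 0.101, 0.0], [3.47, -0.04, 0.03, 0.101, 0.0], [3.45, -0.39, 0.03, 0.101, 0.0], [3.4, -0.73, 0.03, 0.101, 0.0], [3.31, -1.07, 0.03, 0.101, 0.0], [3.18, -1.39, 0.03, 0.101, 0.0]]
```

>>> send_rows([
  [[3.3,1.0,-0.05,0.1,0],[3.4,0.65,-0.05,0.1,0],[3.5,0.3,-0.05,0.1,0],[3.5,0,-0.05,0.1,0],[3.4,-0.4,-0.05,0.1,0],[3.3,-0.7,0,0.1,0],[2.8,-1.0,0,0.1,0],[1.5,-0.8,0,0.08,0]],
])

```text
clock: 32.63
position: [622.9, -231.1, 125.7]
ee_rot: [-0.592, 0.806, 0.018, -0.013]
contact_force: [0.5, -0.4, -3.3]
gripper_width: 26.7
```

```bash
python3 - <<'E'
from h import *
for i in range(4): optics.get_image('wrist')
go(([642.3,-253.5,100],FY-np.pi/2),([642.3,-253.5,68.5],FY-np.pi/2))
im,d=grab('wrist','w7.png');grab('top','t2.png')
E
```

```text
at [ 622.6 -228.3  125.9] yaw -1.868 tilt [-0.0429  0.0131] t 32.8333 F [ 1.2  0.8 -3.8] g 26.9 j [-0.11  0.55  0.01 -0.01 -1.07 -0.18]
to [ 642.3 -253.5  100. ] cm [ 1.83 -2.73  2.47] turn -0.018
to [ 642.3 -253.5   68.5] cm [ 0.   -0.14  3.15] turn -0.0
```

View pics/w7.png

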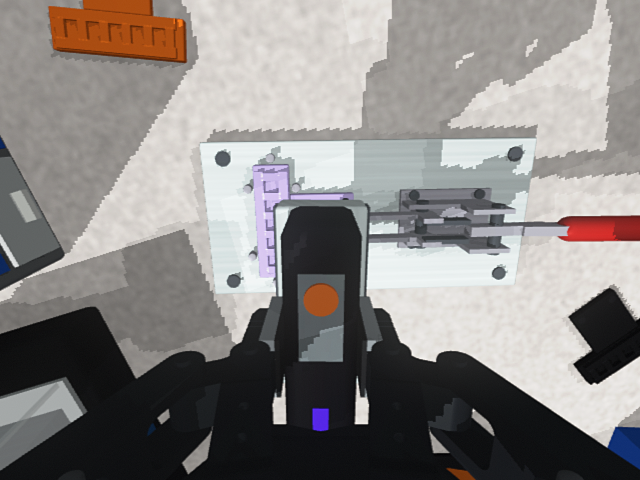

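The lamp is held straight over the tongue side. Plate screws are at (222,158), (515,154), (234,280) and (498,272), and the violet head is at (270,220). I'll cross-check the fixture pose from the screws in both cameras.

```bash
python3 - <<'E'
from h import *
f=lambda u,v:(u/4+345,v/4+175)
for n,px in(('wrist',[(222,158),(234,280),(498,272),(515,154)]),('top',[f(183,66),f(315,112),f(215,406),f(80,357)])):
    C=np.array([w(n,u,v,13) for u,v in px]);
    if n=='wrist': C=C[[1,0,3,2]]
    ax=C[0]+C[1]-C[2]-C[3];yaw=np.arctan2(ax[1],ax[0]);c=C.mean(0)
    x=np.array([np.cos(yaw),np.sin(yaw),0]);print(n,np.round(C[:,:2],1).tolist(),'c',np.round(c,1),'yaw',round(yaw,3),'head',np.round(c+68*x,1))
for u,v in[(253,166),(289,164),(260,277)]: print('headcorner',np.round(w('wrist',u,v,22),1))
# lamp centre from top of its grip and head in the wrist image, tool frame
print('lamp end head corners',[np.round(w('wrist',u,v,125.9-31.3+20),1) for u,v in((276,204),(369,206))])
s=arm.read_state()
P=np.array([[u,v] for u,v in []])
E
```

```text
wrist [[685.9, -218.1], [662.1, -302.7], [469.8, -246.1], [494.6, -162.6]] c [ 578.1 -232.4   13. ] yaw -0.284 head [ 643.4 -251.4   13. ]
top [[686.3, -220.0], [662.3, -304.7], [469.9, -248.8], [493.8, -164.8]] c [ 578.1 -234.6   13. ] yaw -0.281 head [ 643.4 -253.4   13. ]
headcorner [ 642.8 -292.    22. ]
headcorner [ 620.1 -286.3   22. ]
headcorner [ 664.8 -217.5   22. ]
lamp end head corners [array([ 625. , -278.2,  114.6]), array([ 587.6, -265.5,  114.6])]
```

>>> send_rows([
  [[0.5,-0.9,0,-0.006,0],[0.6,-1.0,0.2,-0.006,0],[0.4,-0.8,0.5,-0.006,0],[0,0,1.0,0,0],[0,0,1.0,0,0],[0,0,0.6,0,0]],
])

```text
clock: 33.43
position: [647.7, -247.1, 91.7]
ee_rot: [-0.606, 0.795, 0.016, -0.011]
contact_force: [-0.7, 1.1, -3.9]
gripper_width: 27.0
```

```bash
python3 - <<'E'
from h import *
go()
for i in range(5): optics.get_image('wrist')
go(([645,-253,69],-0.281-np.pi/2))
E
```

```text
at [ 647.7 -247.1   91.7] yaw -1.839 tilt [-0.0369  0.012 ] t 33.4333 F [-0.7  1.1 -3.9] g 27.0 j [-0.13  0.63  0.06 -0.01 -1.04 -0.13]
at [ 648.4 -247.3   94.3] yaw -1.838 tilt [-0.0344  0.0108] t 33.6833 F [ 0.1  0.2 -3.6] g 26.9 j [-0.13  0.63  0.06 -0.01 -1.04 -0.13]
to [ 645 -253   69] cm [0.64 0.09 2.53] turn 0.014
```

>>> send_rows([
  [[0.15,0,0.3,0.006,0],[0.15,0,0.3,0.006,0],[0.15,0,0.3,0,0],[0.1,0,0.3,0,0],[0,0,0.3,0,0],[0,0,0.3,0,0],[0,0,0.2,0,0]],
])

```text
clock: 34.27
position: [647.2, -253.3, 75.8]
ee_rot: [-0.601, 0.799, 0.012, -0.009]
contact_force: [-0.6, -0.5, -3.4]
gripper_width: 27.1
```

```bash
python3 - <<'E'
from h import *
for i in range(4): optics.get_image('wrist')
go(([645,-253,69],-0.281-np.pi/2))
E
```

```text
at [ 647.5 -253.3   76.2] yaw -1.851 tilt [-0.0284  0.0093] t 34.4667 F [ 0.  -0.3 -2.9] g 26.9 j [-0.14  0.64  0.04 -0.01 -1.   -0.13]
to [ 645 -253   69] cm [0.04 0.23 0.73] turn 0.001
```

>>> send_rows([
  [[0,0.1,0.25,0,0],[0,0.1,0.25,0,0],[0,0.1,0.25,0,0]],
])

```text
clock: 34.72
position: [645.3, -252.4, 69.6]
ee_rot: [-0.602, 0.799, 0.011, -0.008]
contact_force: [-0.7, 0.1, -3.4]
gripper_width: 26.7
```

```bash
python3 - <<'E'
from h import *
for i in range(5): optics.get_image('wrist')
go(([644.3,-252.7,68.5],-0.281-np.pi/2))
im,d=grab('scene');grab('wrist')
c=cv2.resize(im[175:285,190:330],None,fx=5,fy=5,interpolation=cv2.INTER_CUBIC);cv2.imwrite('pics/s2.png',c)
L=np.load('last_scene.npz')
E
```

```text
at [ 645.3 -252.5   69.6] yaw -1.85 tilt [-0.026   0.0085] t 34.9667 F [-0.6  0.9 -3.1] g 27.0 j [-0.14  0.64  0.03 -0.01 -0.98 -0.13]
to [ 644.3 -252.7   68.5] cm [0.05 0.09 0.11] turn 0.001
```

View pics/s2.png

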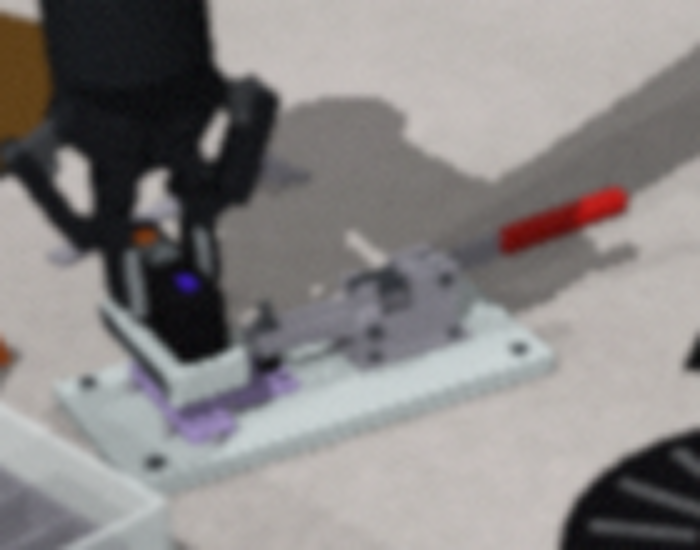

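The view shows the handle down, the bar on the tongue, and the lamp level above the print with a visible gap. Its near bottom edge runs from crop (178,403) to (247,385). I'll measure that edge before handing in.

```bash
python3 - <<'E'
from h import *
d=np.load('last_scene.npz')['d'];P=[]
for v in range(230,262):
  for u in range(205,245):
    if d[v,u]>0:
      p=w('scene',u,v);q=p-np.array([643.4,-252.4,0]);P.append([q@fx,q@fy,p[2]])
P=np.array(P);E=P[(P[:,1]>36)&(P[:,1]<58)&(P[:,2]>28)&(P[:,2]<66)&(abs(P[:,0])<35)]
print(len(E),'fx',np.percentile(E[:,0],[3,50,97]),'fy',np.percentile(E[:,1],[5,50,95]),'z',np.percentile(E[:,2],[1,5,50,95]))
for a,b in((-20,-7),(-7,7),(7,20)):
  S=E[(E[:,0]>a)&(E[:,0]<b)&(E[:,1]>40)];print(a,b,len(S),S[:,2].min() if len(S) else None)
E
```

```text
154 fx [-14.20275283   5.50198876  23.80206321] fy [39.77646953 44.07178227 47.1132755 ] z [39.14914662 40.22795206 52.70037118 63.92817126]
-20 -7 27 39.360337942565366
-7 7 53 39.22367568210109
7 20 49 38.398566837588646
```

```bash
python3 - <<'E'
from h import *
go();print(job.job_done())
E
```

```text
at [ 645.4 -252.5   69.7] yaw -1.851 tilt [-0.0258  0.0085] t 35.0667 F [ 0.7 -0.9 -4. ] g 27.1 j [-0.14  0.64  0.03 -0.01 -0.98 -0.13]
the job is handed in; nothing more can be done
None
```

I handed the job in at 35.1 s with the clamp closed and the lamp held over the print's grille. The only measured deviation from the brief is a small tilt, about 1.6° across the lamp's width.

**Clamp:** I pushed the red handle down to its stop. Afterwards the wrist camera showed the grip's top about 62 mm above the bench, as expected when closed. The bar lies on the tongue.

**Lamp:** I lifted it out of the cradle and carried it over the spool with its underside about 110 mm up.

**Last checks:**

| Check | Reading |
|---|---|
| Gap above the grille | about 16–17 mm, from arm pose and scene camera |
| Centring across the print | about 1 mm off by arm pose |
| Lengthwise position | the lamp's end is where a centred lamp's would be |
| Yaw | matches the fixture to within about 0.01 rad |
| Tilt | about 1.6° across the lamp's width, otherwise level |
| Grip | 27 mm opening, holding steadily |

- **Disagreement:** the cameras put the lamp's sideways centre about 3 mm to opposite sides. I trusted the arm pose and did not move it again.
- **Extra contacts:** tool tilt built up over the moves. I corrected it by pushing gently (about 20 to 35 N) with closed fingers on the fixed plate's edge and the fixed cradle's walls. The plate push also touched the bench. I later did the same with the lamp gripped in its cradle, then released it and gripped it again.
- **Print and other objects:** I saw no contact with the print or anything else on the bench, though I did not re-measure their positions at the end.

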